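Dip the yacht's steering drive with its gauge rod and show the tip

TASK

Check the steering drive's level: pick up the gauge rod, slide it down the drive's sloping guide tube until its collar stops on the mouth of the tube, then draw it all the way out again. Finish still holding the rod in the gripper, lying level in the air with its tip about 20 cm above the flat white reading card, and keep it still there: do not put it down or let go. Leave the other things on the table where they are.

Things in the scene. Friction and masses are not known exactly. Their poses are not given: they have to be found in the camera images.
- rod: Loose gauge rod (about 120 g) lying flat, 204 mm long. Origin on its axis at the stop face of its collar, 13 mm above the table; x axis along the rod to the tip. Ahead of the origin: steel rod 8 mm in diameter, 116 mm long (last 4 mm: 6 mm thick). Behind it: steel collar 26 mm in diameter, 8 mm thick, then a square black grip 26 x 26 mm, 80 mm long. It rests level on collar and grip.
- rod_grip (a point): Centre of the rod's square grip (26 x 26 mm section, 80 mm long), on the rod's axis, 48 mm behind the collar's stop face; axes as rod. 13 mm above the table at the start.
- rod_collar (a point): Centre of the collar's stop face, on the rod's axis (the same point as rod).
- rod_tip (a point): The rod's tip, on its axis, 116 mm in front of the collar's stop face.
- unit: White steering drive unit, fixed to the table (place and direction differ each time): foot plate 176 x 150 mm, housing 105 mm high with a finned motor up to 128 mm. Origin at the underside, z up; the mouth of its tube looks towards its -x side, 90 mm from the origin in -x and 135 mm above the table.
- tube: The unit's fixed steel guide tube, sloping at 40 degrees to the horizontal. Origin at the centre of its mouth, 135 mm above the table; x axis along the bore, inwards and down. Bore 13 mm, 122 mm long, open below with free room for the rod; the mouth is funnelled to 20 mm, its rim 29 mm across. The collar cannot enter: fully in, its stop face lies on the rim, at this origin.
- card: The flat white reading card, 120 x 120 x 3 mm, fixed to the table. Origin at the centre of its underside, x and y along its sides.
- screwdriver: Bystander: a loose red-handled screwdriver, 200 mm long, lying on the table; to be left alone.
- pliers: Bystander: loose pliers with yellow handles, 160 mm long, 16 mm high; to be left alone.
- compass: Bystander: a loose black domed compass, 130 mm in diameter, 74 mm high; to be left alone.
- display: Bystander: a loose black instrument lying on its face, 120 x 150 mm, 52 mm high; to be left alone.
- jar: Bystander: a loose small jar, 56 mm in diameter, 45 mm high; to be left alone.
- tape: Bystander: a loose roll of tape lying flat, 90 mm in diameter, 20 mm high; to be left alone.

How it is judged:
On the way, in this order (a step that is already met when the one before it is completed fails the run):
1. the rod, held in the gripper, is in the tube up to its collar: stop face within 4 mm of the mouth, rod in line with the bore (x of rod_collar in the frame of tube between -0.004 and 0.005 m and y of rod_collar in the frame of tube between -0.006 and 0.006 m and z of rod_collar in the frame of tube between -0.006 and 0.006 m and angle between the x axis of rod and the x axis of tube, either way round below 0.1 rad and contact force between rod and the fingers above 1 N), for 0.1 s.
2. the rod is drawn out: its tip is at least 10 mm outside the mouth, the rod still held (x of rod_tip in the frame of tube below -0.01 m and contact force between rod and the fingers above 1 N), for 0.1 s.
At the end, for the whole second after the job is handed in: The rod is held by the gripper alone (gripping force over 1 N, touching neither the drive nor any bystander), level within 0.15 rad (8.6 degrees), its tip 130 to 280 mm above the table and over the reading card (within 60 mm of its centre along each side), and still (under 20 mm/s) (contact force between rod and the fingers above 1 N and angle between rod's own x axis and vertical between 1.4208 and 1.7208 rad and height (world z) of rod_tip between 0.13 and 0.28 m and x of rod_tip in the frame of card between -0.06 and 0.06 m and y of rod_tip in the frame of card between -0.06 and 0.06 m and linear speed of rod below 0.02 m/s and contact force between rod and unit below 0.1 N and contact force between rod and screwdriver below 0.1 N and contact force between rod and pliers below 0.1 N and contact force between rod and compass below 0.1 N and contact force between rod and display below 0.1 N and contact force between rod and jar below 0.1 N and contact force between rod and tape below 0.1 N); the arm keeps its last pose, push and grip.
It fails at once if a bystander was shifted by more than 30 mm (distance of any of screwdriver, pliers, compass, display, jar, tape from where it was at the start of the episode above 0.03 m).
It also fails if it takes over 48 s, if anything falls off the work surface, if the arm or the gripper's body presses on something with over 40 N, if the wrist force passes 120 N, or if a joint passes its speed limit or range.

ROBOT

A 7-joint arm with a two-finger parallel gripper is mounted at the origin on the work surface. World frame = base frame: x ahead of the robot, y to its left, z up, the work surface at z = 0. Lengths are in m, angles in rad, forces in N, time in s.
With the tool pointing down it reaches from about 0.425 to 0.825 m from the base axis. Payload 3.6 kg.
Tool frame: the origin (TCP) lies on the centre line of the jaws, within the pads' length; the fingertips stand 8 mm ahead of it and the grasp point (between the pads) lies 11 mm behind it; x points along the fingers, y is the direction in which the jaws open and shut, and the axes are right-handed (so a half turn about x gives the same grasp; the last joint's range is limited). The gripper opens to 93 mm and grips with 3 to 60 N. Pads are 15 mm wide; open, the fingers measure 128 mm over their backs; the gripper's body (75 mm by 188 mm) begins 65 mm behind the grasp point.
Start: joints at [1.194, 0.615, -0.013, 1.423, 0.008, 1.103, -0.04], TCP at [0.223, -0.61, 0.227] pointing down, gripper open.
Joint ranges: [-3.12, 3.12], [-0.3, 2.06], [-1.34, 1.32], [0.26, 2.42], [-1.36, 4.5], [0.01, 1.98], [-2.84, 2.84]. Speed limits (rad/s): [2.79, 2.79, 3.14, 3.14, 3.14, 3.14, 3.14].

INTERFACE

Orientations are given as a rotation vector (axis times angle).
In Python, from cell import env, cams gives the robot as it stands.
- The arm moves only by the tool step_arm, never from a script. Its argument "deltas" is a list of rows, each a list of 3 entries, a list of its own where there are three numbers: the shift along the tool's x, y, z in mm, then the turn about the tool's x in rad, then the closure, from 0 (fully open) to 1 (shut). In form: [[[dx, dy, dz], turn, fingers], ...]. A call has 1 to 8 rows; each row is the pose to reach, as a shift and turn from the pose commanded when the call began, along the tool's axes at that moment; what a row does not reach only later rows make up. A row lasts 1/8 s, in which the tool goes at most 62.5 mm and 10.7 degrees, less where a joint would pass 70% of its speed; a pose out of reach is approached as far as the arm can. A call with a gripper value outside its range is refused whole. The fingers move at their own pace and stop on an object; "newtons" is the grip in N (left out, the last holds). Time passes only in rows, so rows that repeat a pose let the fingers close. It gives the time, the measured TCP pose, the force and the opening at its end, in the units of the state.
- env.get_state(): the state, without advancing time (a new reading comes with each control period).
- cams.read_camera(name): name is "scene" or "top" or "wrist"; returns a dict with "pixels" (400x640x3 uint8, blue, green, red), "z_map" (400x640 float32, m along the optical axis (not along the pixel's ray), 0 where there is no reading), "fx", "fy", "cx", "cy" (pixels), "extrinsics" (4x4, takes a point from world to camera coordinates). Camera axes: x right, y down, z forward; pixel columns grow to the right and rows downward; lengths in m; the calibration is good to about 2 mm. The wrist camera is an equidistant fisheye: a pixel r from the principal point sees the ray r / f radians off the axis. A picture is of the moment at which its call begins.
- env.job_done(): hands the job in, once; it reports no verdict.
The state is a dict: "t": time; "joints": joint angles; "dq": joint speeds; "joint_torque": joint torques, N m; "tcp_pos": TCP position; "orientation": TCP orientation; "ft_force": force on the tool from outside, world axes, zero at the start; "ft_torque": the same for the moment, N m; "width": opening from 0.0 (shut) to 1.0 (fully open).
Only numpy, scipy, OpenCV 4.12 (cv2) and the standard library are available. Lean on these libraries where they do the work, as an engineer would, in place of code of your own. Each camera call takes 0.05 s, during which the arm holds its last target. There are 200 camera calls.

## Working session

There is one attempt and no reset: what is moved stays moved. The work goes in short steps, Python scripts to look and compute and a tool call to move; the robot and the scene stay as the last step left them, time stands still between calls to the robot, and variables do not carry over. Pictures are saved under pics/ and viewed, about 8 in all and at most 12, crops included, and the job is handed in when it is done.

Besides the shell and the picture viewer there is one more tool, called by a JSON object that holds its "api" and its "payload", one argument or row to a line. step_arm: Moves the arm, as the interface text tells. Its arguments: {"type":"object","properties":{"deltas":{"type":"array","items":{"type":"array"}},"newtons":{"type":"number"}},"required":["deltas"]}

```bash
ls; mkdir -p pics
cat > look.py <<'E'
import sys,cv2,numpy as np
from cell import env,cams
def grab(n,tag):
    d=cams.read_camera(n); cv2.imwrite(f'pics/{tag}.png',d['pixels']); np.savez(f'pics/{tag}.npz',**d); return d
E
python3 - <<'E'
from look import *
print(env.get_state())
for n in('scene','top'):
    d=grab(n,n+'0'); print(n,d['fx'],d['fy'],d['cx'],d['cy'],d['extrinsics'])
E
```

```text
pics
{'t': 0.0, 'joints': array([ 1.19351896,  0.61594952, -0.01265518,  1.42488453,  0.00807747,
        1.10339343, -0.04042012]), 'dq': array([ 1.03429077e-03, -1.65532178e-03,  2.18864067e-04, -5.47958266e-04,
        6.52744922e-04, -7.07202894e-05,  1.25409244e-03]), 'joint_torque': array([-1.62863612e-04, -4.58923209e+01,  2.09305189e-01, -1.65738881e+01,
       -6.10127952e-02,  2.05646380e-02,  2.20164179e-04]), 'tcp_pos': array([ 0.22312844, -0.60968398,  0.22546613]), 'orientation': array([ 2.03116815,  0.36272252, -2.032089  ]), 'ft_force': array([ 0.60261322, -0.34042461,  0.67202251]), 'ft_torque': array([0.0199071 , 0.02406853, 0.01325668]), 'width': 0.999695813832514}
scene 412.7527821853894 412.7527821853894 319.95530448788094 202.6795765459338 [[ 1.35755203e-02  9.99765116e-01  1.68943131e-02  8.81479325e-02]
 [ 7.43800915e-01  1.19495784e-03 -6.68400158e-01 -3.59849529e-01]
 [-6.68263349e-01  2.16398855e-02 -7.43609986e-01  1.63619846e+00]
 [ 0.00000000e+00  0.00000000e+00  0.00000000e+00  1.00000000e+00]]
top 399.9908924868312 399.9908924868312 317.9493143320119 196.33399646801703 [[-0.01313716 -0.99980131  0.01499204 -0.11216713]
 [-0.99790724  0.01215996 -0.06350812  0.57414339]
 [ 0.0633132  -0.01579498 -0.99786871  1.19890609]
 [ 0.          0.          0.          1.        ]]
```

View pics/top0.png

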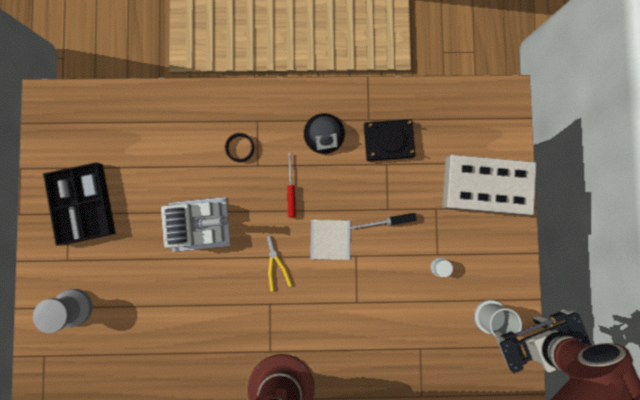

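View pics/scene0.png

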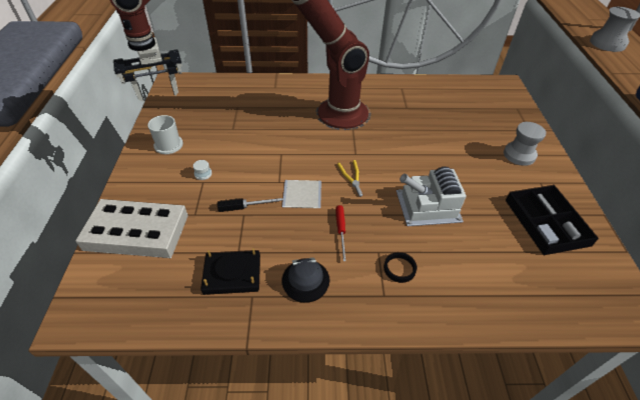

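The top view shows the rod (grip at about (403,219), tip at (354,229)) beside the card (331,240). The unit is at (197,224), with its tube facing right (the −y side). Next I'll take closer crops and rough metric positions.

```bash
cat >> look.py <<'E'
def load(tag): return dict(np.load(f'pics/{tag}.npz'))
def ray(d,u,v):
    E=d['extrinsics'];R=E[:3,:3];o=-R.T@E[:3,3]
    return o,R.T@np.array([(u-d['cx'])/d['fx'],(v-d['cy'])/d['fy'],1])
def onplane(d,u,v,z):
    o,r=ray(d,u,v); return o+r*(z-o[2])/r[2]
def cloud(d):
    v,u=np.mgrid[:400,:640];z=d['z_map']
    P=np.stack([(u-d['cx'])/d['fx']*z,(v-d['cy'])/d['fy']*z,z],-1)
    E=d['extrinsics'];W=(P-E[:3,3])@E[:3,:3];W[z==0]=np.nan;return W
E
python3 - <<'E'
from look import *
t=load('top0');s=load('scene0')
a=cv2.resize(t['pixels'][185:260,150:240],None,fx=4.4,fy=4.4,interpolation=cv2.INTER_CUBIC)
b=cv2.resize(s['pixels'][155:235,385:475],None,fx=4.4,fy=4.4,interpolation=cv2.INTER_CUBIC)
h=max(a.shape[0],b.shape[0]);o=np.zeros((h,a.shape[1]+b.shape[1],3),np.uint8);o[:a.shape[0],:a.shape[1]]=a;o[:b.shape[0],a.shape[1]:]=b
cv2.imwrite('pics/crop1.png',o);print(o.shape)
for n,u,v,z in(('grip',403,219,.02),('tip',354,229,.013),('card',331,240,.003),('mouthish',222,222,.135),('pl',270,240,.01),('scr',292,180,.01),('jar',441,267,.04),('comp',324,133,.05),('disp',390,140,.05),('tape',240,147,.02)):print(n,onplane(t,u,v,z).round(3))
W=cloud(t);Ws=cloud(s)
print('table z',np.nanmedian(W[300:340,150:230,2]),np.nanmedian(Ws[290:320,100:300,2]))
# rod dark grip
H=t['pixels'][205:240,345:425].max(2)
m=np.zeros((400,640),np.uint8);m[205:240,345:425]=(H<60)*255
n,l,st,c=cv2.connectedComponentsWithStats(m);print(st,c)
g=np.argmax(st[1:,4])+1
P=W[l==g];print('grip z',np.nanpercentile(P[:,2],[5,50,95]))
print(cv2.minAreaRect(np.argwhere(l==g)[:,::-1].astype(np.float32)))
# card
C=t['pixels'].astype(int);m=((C.min(2)>150)&(C.max(2)-C.min(2)<40));m[:, :300]=0;m[:,360:]=0;m[:210]=0;m[265:]=0
r=cv2.minAreaRect(np.argwhere(m)[:,::-1].astype(np.float32));print('card',r,onplane(t,*r[0],.003),m.sum())
E
```

```text
(352, 792, 3)
grip [ 0.5   -0.377  0.02 ]
tip [ 0.472 -0.228  0.013]
card [ 0.439 -0.158  0.003]
mouthish [0.498 0.146 0.135]
pl [0.442 0.028 0.01 ]
scr [ 0.625 -0.04   0.01 ]
jar [ 0.356 -0.482  0.04 ]
comp [ 0.761 -0.14   0.05 ]
disp [ 0.738 -0.338  0.05 ]
tape [0.727 0.117 0.02 ]
table z -0.0009044280159244901 -0.0006030948979651391
[[     0      0    640    400 255808]
 [   391    214     26     11    192]] [[319.4372029  199.48561421]
 [403.16666667 218.66666667]]
grip z [0.02183902 0.02542296 0.02928572]
((403.3648681640625, 218.68919372558594), (7.726752281188965, 24.82424545288086), 80.53767395019531)
card ((329.72869873046875, 239.27029418945312), (38.4573860168457, 38.48515319824219), 1.5911402702331543) [ 0.4413692  -0.15406429  0.003     ] 1471
```

View pics/crop1.png

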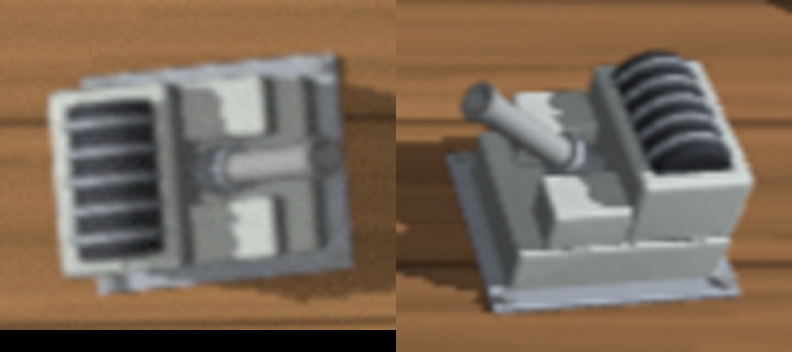

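The unit crop shows the tube mouth at top pixel ≈(223.9,220.7) and scene pixel ≈(404.1,178.4). The tool can only turn about its own x axis. So the rod has to pivot between the pads, under low grip force, to reach 40°. Next: measure the tube, the rod and the tool frame.

```bash
cat >> look.py <<'E'
from scipy.spatial.transform import Rotation as Ro
def tri(*obs):
    A=np.zeros((3,3));b=np.zeros(3)
    for d,u,v in obs:
        o,r=ray(d,u,v);r=r/np.linalg.norm(r);M=np.eye(3)-np.outer(r,r);A+=M;b+=M@o
    p=np.linalg.solve(A,b);e=[]
    for d,u,v in obs:
        o,r=ray(d,u,v);r=r/np.linalg.norm(r);e.append(np.linalg.norm((np.eye(3)-np.outer(r,r))@(p-o)))
    return p,np.array(e)
def delta(target):
    "world TCP target -> tool-axis shift in mm"
    s=env.get_state();R=Ro.from_rotvec(s['orientation']).as_matrix()
    return R.T@(np.array(target)-s['tcp_pos'])*1000
E
python3 - <<'E'
from look import *
t=load('top0');s=load('scene0')
R=Ro.from_rotvec(env.get_state()['orientation']).as_matrix();print('R',R.round(3))
print('mouth',tri((t,223.9,220.7),(s,404.1,178.4)))
W=cloud(t)
# tube top ridge in top view; list depth points high near the tube
for v in(218,221,224): print([tuple((W[v,u]*1000).round(0)) for u in range(196,230,3)])
# housing/plate rectangle in top: bright-grey saturation mask
C=t['pixels'].astype(int);m=((C.max(2)-C.min(2)<35)&(C.max(2)>90)).astype(np.uint8);m[:,:150]=0;m[:,240:]=0;m[:190]=0;m[255:]=0
z=W[...,2];mp=(m>0)&(z<.02)
Q=np.argwhere(m)[:,::-1].astype(np.float32);print('all',cv2.minAreaRect(Q))
P=W[(m>0)&(z>.09)&(z<.115)];print('housing top',len(P),P[:,:2].min(0),P[:,:2].max(0),cv2.minAreaRect((P[:,:2]*1000).astype(np.float32)))
P=W[(m>0)&(z<.03)];P=P[P[:,2]>.002];print('plate',len(P),cv2.minAreaRect((P[:,:2]*1000).astype(np.float32)))
Ws=cloud(s)
for v in(178,182,186,190): print([tuple((Ws[v,u]*1000).round(0)) for u in range(398,426,4)])
# rod line: threshold rod pixels in top between tip & grip
H=t['pixels'][205:240,345:425].max(2).astype(int);print(H[10:28,0:50:1][:, ::2])
E
```

```text
R [[-0.001  0.344 -0.939]
 [ 0.002 -0.939 -0.344]
 [-1.    -0.002  0.   ]]
mouth (array([0.50210067, 0.14591056, 0.12665645]), array([0.00355452, 0.00355452]))
[(np.float64(511.0), np.float64(242.0), np.float64(45.0)), (np.float64(511.0), np.float64(225.0), np.float64(74.0)), (np.float64(511.0), np.float64(215.0), np.float64(81.0)), (np.float64(511.0), np.float64(208.0), np.float64(73.0)), (np.float64(511.0), np.float64(208.0), np.float64(42.0)), (np.float64(510.0), np.float64(184.0), np.float64(100.0)), (np.float64(510.0), np.float64(171.0), np.float64(120.0)), (np.float64(509.0), np.float64(160.0), np.float64(130.0)), (np.float64(509.0), np.float64(149.0), np.float64(143.0)), (np.float64(509.0), np.float64(144.0), np.float64(128.0)), (np.float64(509.0), np.float64(137.0), np.float64(125.0)), (np.float64(511.0), np.float64(155.0), np.float64(-3.0))]
[(np.float64(502.0), np.float64(232.0), np.float64(79.0)), (np.float64(502.0), np.float64(222.0), np.float64(84.0)), (np.float64(502.0), np.float64(211.0), np.float64(95.0)), (np.float64(502.0), np.float64(202.0), np.float64(98.0)), (np.
[... 4377 characters left out ...]
21 127 118 107 102 112 118 114 121 143
  143 152 150 150 143 132 119]
 [194 179 168 139 146 137 116 123  98  99 103 110 121 139 151 153 155 155
  158 159 158 157 156 155 152]
 [196 181 163 135 139 110  96 113 110 118 125 142 155 159 161 163 163 163
  165 160 161 162 163 160 161]
 [194 180 154 130 149 126 115 139 139 151 150 156 161 162 158 160 157 160
  159 161 157 158 161 160 158]
 [196 184 156 135 155 149 153 155 155 156 159 157 154 156 154 155 156 156
  154 156 155 158 155 156 157]
 [194 184 160 138 156 160 157 155 159 154 157 157 156 157 157 155 155 153
  156 156 155 151 150 150 149]
 [197 185 156 139 159 157 156 157 158 157 158 157 156 155 158 154 154 155
  154 156 148 144 143 145 143]]
```

{"api": "step_arm", "payload": {
  "deltas": [
    [[25,-127,-336],-1.396,0],
    [[25,-127,-336],-1.396,0],
    [[25,-127,-336],-1.396,0],
    [[25,-127,-336],-1.396,0],
    [[25,-127,-336],-1.396,0],
    [[25,-127,-336],-1.396,0],
    [[25,-127,-336],-1.396,0],
    [[25,-127,-336],-1.396,0]
  ]
}}

```text
t: 1.1
tcp_pos: [0.4955, -0.3747, 0.2009]
orientation: [1.075, 1.291, -1.075]
ft_force: [0.5, -0.6, -0.5]
width: 1.002
```

Run:
```python
from look import *
d=grab('wrist','w1');print(d['fx'],d['cx'],d['cy'],d['extrinsics'].round(4))
E=d['extrinsics'];print('cam pos',-E[:3,:3].T@E[:3,3])
s=env.get_state();print(s['tcp_pos'],Ro.from_rotvec(s['orientation']).as_matrix().round(3),s['joints'].round(2))
```

```text
309.70691628693146 318.3407730856951 204.41810819753775 [[ 9.835e-01  1.808e-01 -9.000e-04 -4.207e-01]
 [ 1.733e-01 -9.414e-01  2.894e-01 -4.651e-01]
 [ 5.150e-02 -2.848e-01 -9.572e-01  2.356e-01]
 [ 0.000e+00  0.000e+00  0.000e+00  1.000e+00]]
cam pos [ 0.48225919 -0.29469864  0.3597657 ]
[ 0.49500756 -0.37526992  0.20082782] [[-0.001  0.984  0.18 ]
 [ 0.001  0.18  -0.984]
 [-1.    -0.001 -0.001]] [ 0.85  0.62 -0.4   1.54  0.26  1.04  0.56]
```

View pics/w1.png

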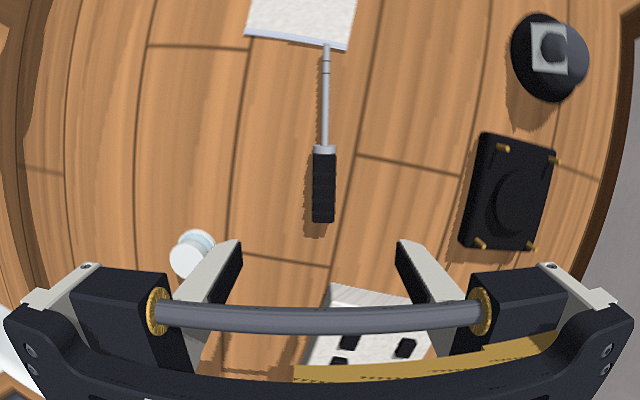

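The wrist view shows the rod: tip at about (326,45), collar face at (324,146), grip rear end at (323,222). The card edge lies just beyond the tip.

```bash
cat >> look.py <<'E'
def fray(d,u,v):
    E=d['extrinsics'];R=E[:3,:3];o=-R.T@E[:3,3]
    a,b=(u-d['cx'])/d['fx'],(v-d['cy'])/d['fy'];r=np.hypot(a,b);k=np.sin(r)/r if r>1e-9 else 1
    return o,R.T@np.array([a*k,b*k,np.cos(r)])
def fplane(d,u,v,z):
    o,r=fray(d,u,v);return o+r*(z-o[2])/r[2]
E
python3 - <<'E'
from look import *
d=load('w1');C=d['pixels'].astype(int)
m=np.zeros((400,640),np.uint8);m[145:235,300:345]=(C[145:235,300:345].max(2)<50)
n,l,st,c=cv2.connectedComponentsWithStats(m);g=np.argmax(st[1:,4])+1
b=cv2.boxPoints(cv2.minAreaRect(np.argwhere(l==g)[:,::-1].astype(np.float32)));print(st[g],b)
P=np.array([fplane(d,*q,.026) for q in b]);print(P.round(4))
for i in range(4):print(np.linalg.norm(P[i]-P[i-1]))
tip=fplane(d,326,45,.013);col=fplane(d,324,146,.016);rear=fplane(d,323,222,.026)
print(tip,col,rear,np.linalg.norm(tip-col))
for v in(60,90,120):
    print(v,C[v,312:338].max(1))
E
```

```text
[ 312  153   24   70 1495] [[311.37354 221.93893]
 [312.9773  152.97623]
 [335.10486 153.49081]
 [333.5011  222.45352]]
[[ 0.4961 -0.4161  0.026 ]
 [ 0.484  -0.3379  0.026 ]
 [ 0.5076 -0.3341  0.026 ]
 [ 0.5212 -0.4121  0.026 ]]
0.02540641600739592
0.07915267614728466
0.023959134280449376
0.07924808874600545
[ 0.47612373 -0.21652473  0.013     ] [ 0.49467558 -0.32923336  0.016     ] [ 0.50926518 -0.41374927  0.026     ] 0.11426462539982889
60 [188 190 188 186 184 169 142 117 129 115 100  92 100 115 118 121 125 134
 140 168 175 177 173 177 177 174]
90 [189 191 197 176 145 122 119 120 117 105 113 143 171 190 198 193 166 165
 168 174 175 176 174 172 168 175]
120 [192 190 188 157 124 107 107 116 109  99 129 161 183 194 196 181 161 169
 177 171 172 171 171 173 178 178]
```

{"api": "step_arm", "payload": {
  "deltas": [
    [[50,7,11],0.017,0],
    [[100,7,11],0.017,0],
    [[150,7,11],0.017,0],
    [[180,7,11],0.017,0],
    [[189,7,11],0.017,0],
    [[189,7,11],0.017,0]
  ]
}}

```text
t: 1.9
tcp_pos: [0.5042, -0.3854, 0.0128]
orientation: [1.092, 1.28, -1.092]
ft_force: [0.3, -0.0, 0.5]
width: 0.994
```

{"api": "step_arm", "payload": {
  "deltas": [
    [[0,0,0],0,1],
    [[0,0,0],0,1],
    [[0,0,0],0,1],
    [[0,0,0],0,1],
    [[0,0,0],0,1],
    [[0,0,0],0,1]
  ],
  "newtons": 5
}}

```text
t: 2.65
tcp_pos: [0.5041, -0.3852, 0.0126]
orientation: [1.091, 1.28, -1.091]
ft_force: [-0.0, 0.1, -0.1]
width: 0.401
```

{"api": "step_arm", "payload": {
  "deltas": [
    [[0,0,0],0,1],
    [[0,0,0],0,1],
    [[0,0,0],0,1],
    [[0,0,0],0,1],
    [[0,0,0],0,1]
  ],
  "newtons": 5
}}

```text
t: 3.28
tcp_pos: [0.504, -0.3852, 0.0126]
orientation: [1.091, 1.28, -1.091]
ft_force: [-0.8, -0.1, -0.2]
width: 0.277
```

{"api": "step_arm", "payload": {
  "deltas": [
    [[-20,0,-3],0,1],
    [[-50,0,-10],0,1],
    [[-77,0,-23],0,1],
    [[-102,0,-40],0,1],
    [[-102,0,-40],0,1],
    [[-102,0,-40],0,1]
  ],
  "newtons": 4
}}

```text
t: 4.03
tcp_pos: [0.4972, -0.3464, 0.1145]
orientation: [1.091, 1.28, -1.092]
ft_force: [0.6, 0.3, -1.1]
width: 0.276
```

Run:
```python
from look import *
s=grab('scene','s2');w=grab('wrist','w2')
a=cv2.resize(s['pixels'][120:230,170:340],None,fx=2.6,fy=2.6,interpolation=cv2.INTER_CUBIC)
b=cv2.resize(w['pixels'],(340,212));o=np.zeros((max(len(a),len(b)),a.shape[1]+b.shape[1],3),np.uint8);o[:len(a),:a.shape[1]]=a;o[:len(b),a.shape[1]:]=b
cv2.imwrite('pics/c2.png',o);print(o.shape)
```

```text
(286, 782, 3)
```

View pics/c2.png

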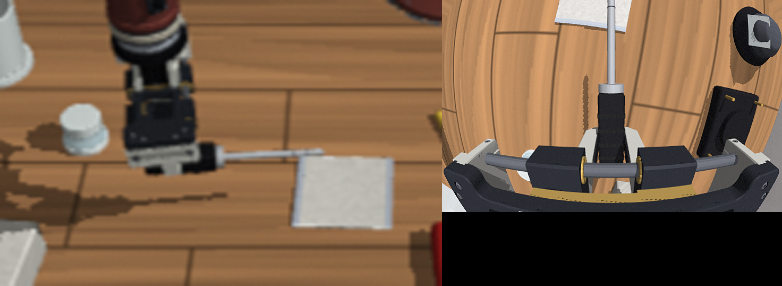

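At 4 N the rod stayed level: in the crop it points straight from the gripper at about (215,155) to its tip at (320,150). The tilt will have to come from the tube instead. With the tip just inside the mouth, the bore's ceiling should turn it as the tool swings up. I'll grip firmly and move in front of the tube to look.

{"api": "step_arm", "payload": {
  "deltas": [
    [[0,0,0],0,1],
    [[-40,10,-30],0.0,1],
    [[-85,30,-80],0.02,1],
    [[-85,50,-130],0.073,1],
    [[-85,68,-180],0.073,1],
    [[-85,68,-230],0.073,1],
    [[-85,68,-251],0.073,1],
    [[-85,68,-251],0.073,1]
  ],
  "newtons": 40
}}

```text
t: 5.12
tcp_pos: [0.525, -0.0852, 0.1995]
orientation: [1.143, 1.252, -1.143]
ft_force: [0.2, -0.7, -0.7]
width: 0.277
```

Run:
```python
from look import *
w=grab('wrist','w3');t=grab('top','t3')
s=env.get_state();print(s['tcp_pos'],Ro.from_rotvec(s['orientation']).as_matrix().round(3),s['joints'].round(2))
a=cv2.resize(w['pixels'][0:260,200:440],None,fx=2.2,fy=2.2,interpolation=cv2.INTER_CUBIC)
cv2.imwrite('pics/c3.png',a);print(a.shape)
```

```text
[ 0.52522794 -0.08876434  0.19931059] [[-0.     0.996  0.084]
 [-0.001  0.084 -0.996]
 [-1.    -0.001  0.001]] [ 0.38  0.49 -0.38  1.79  0.23  0.91 -0.02]
(572, 528, 3)
```

View pics/c3.png

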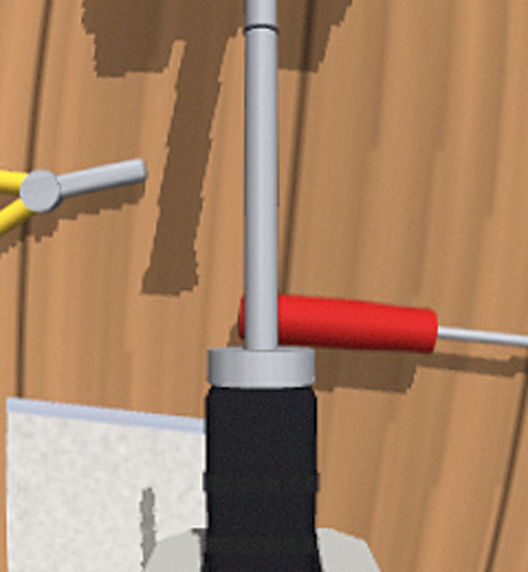

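The unit and rod tip are above the top edge of this wrist view; only the collar, grip, pliers, screwdriver and tube shadow show. I'll go higher and to one side so that the camera looks straight down on the mouth.

{"api": "step_arm", "payload": {
  "deltas": [
    [[-40,-30,-10],0,1],
    [[-40,-63,-60],0,1],
    [[-40,-63,-110],0,1],
    [[-40,-63,-143],0,1],
    [[-40,-63,-143],0,1],
    [[-40,-63,-143],0,1]
  ]
}}

```text
t: 5.98
tcp_pos: [0.4507, 0.0476, 0.2395]
orientation: [1.147, 1.246, -1.149]
ft_force: [-0.2, -0.0, -0.9]
width: 0.278
```

Run:
```python
from look import *
w=grab('wrist','w4');t=grab('top','t4');s_=grab('scene','s4')
s=env.get_state();print(s['tcp_pos'],Ro.from_rotvec(s['orientation']).as_matrix().round(3))
a=cv2.resize(w['pixels'][0:260,240:500],None,fx=2,fy=2,interpolation=cv2.INTER_CUBIC)
b=cv2.resize(s_['pixels'][90:250,300:480],None,fx=1.5,fy=1.5,interpolation=cv2.INTER_CUBIC)
c=cv2.resize(t['pixels'][180:280,150:330],None,fx=1.5,fy=1.5,interpolation=cv2.INTER_CUBIC)
o=np.zeros((520,790,3),np.uint8);o[:,:520]=a;o[:240,520:]=b;o[250:400,520:]=c
cv2.imwrite('pics/c4.png',o)
```

```text
[0.45045216 0.04794677 0.23944105] [[-0.     0.997  0.082]
 [-0.001  0.082 -0.997]
 [-1.    -0.     0.001]]
```

View pics/c4.png

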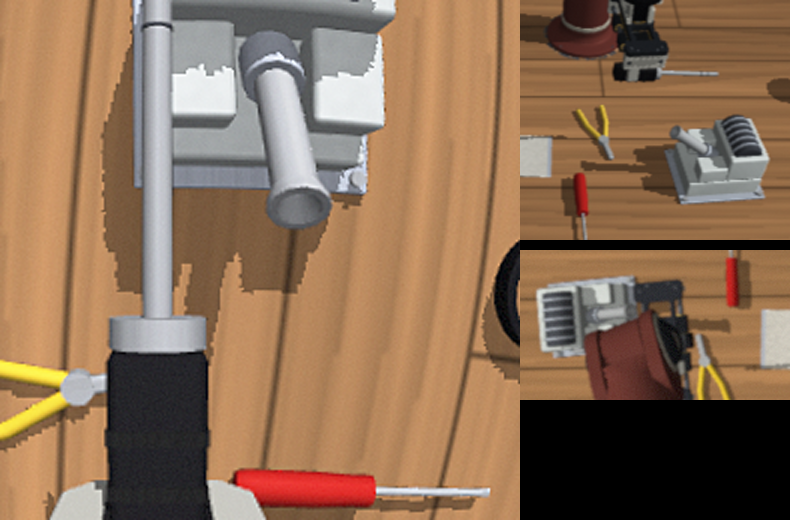

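The wrist view shows the mouth ring centred at about crop (298,207), which is pixel (389,103.5). The plate's front edge runs from (307.5,93.5) to (422.5,96). The rod sits level in the jaws. Now to compute the positions.

Run:
```python
from look import *
w=load('w4');t0=load('top0');s0=load('scene0')
for z in(.13,.135,.14):print('mouth',z,fplane(w,389,103.5,z).round(4))
for n,q in dict(L=(375,103.5),R=(403,103.5),T=(389,94),B=(389,113)).items():print(n,fplane(w,*q,.135).round(4))
a=fplane(w,307.5,93.5,.006);b=fplane(w,422.5,96,.006);print(a,b,np.linalg.norm(a-b),np.degrees(np.arctan2(*(a-b)[[1,0]])))
# combine rays wrist/top/scene
obs=[ray(t0,223.9,220.7),ray(s0,404.1,178.4),fray(w,389,103.5)]
A=0;B=0
for o,r in obs:
    r=r/np.linalg.norm(r);M=np.eye(3)-np.outer(r,r);A=A+M;B=B+M@o
p=np.linalg.solve(A,B);print('tri3',p,[np.linalg.norm(np.cross(r/np.linalg.norm(r),p-o)).round(4) for o,r in obs])
# rod in wrist: collar, notch(112 mm ahead of collar) assuming level at z~.24
for q in((240+157/2,318/2),(240+158/2,24/2)):print(q,fplane(w,*q,.24).round(4))
# edges of collar for width vs height
for z in(.235,.24,.245):
    print(z,np.linalg.norm(fplane(w,240+109/2,168,z)-fplane(w,240+206/2,168,z)),np.linalg.norm(fplane(w,240+144/2,13,z)-fplane(w,240+173/2,13,z)))
# scene rod line: crop pixels -> depth
s=load('s4');Ws=cloud(s)
v0=139;
for u in range(395,436,5):
    col=s['pixels'][125:150,u].max(1).astype(int);k=125+np.argmax(col);print(u,k,(Ws[k,u]*1000).round(0))
```

```text
mouth 0.13 [0.5053 0.1436 0.13  ]
mouth 0.135 [0.5042 0.1433 0.135 ]
mouth 0.14 [0.503 0.143 0.14 ]
L [0.4921 0.1417 0.135 ]
R [0.5165 0.145  0.135 ]
T [0.5034 0.1515 0.135 ]
B [0.505  0.1351 0.135 ]
[0.42967434 0.15225772 0.006     ] [0.57670991 0.16655149 0.006     ] 0.1477287062955496 -174.44755102039932
tri3 [0.50398354 0.14466887 0.1294047 ] [np.float64(0.0037), np.float64(0.004), np.float64(0.0018)]
(318.5, 159.0) [0.4472 0.1053 0.24  ]
(319.0, 12.0) [0.4411 0.1822 0.24  ]
0.235 0.025950162625383966 0.007550075373704837
0.24 0.025154787514413142 0.007318664799332392
0.245 0.024359412403442263 0.0070872542249599485
395 138 [451. 113. 236.]
400 137 [448. 127. 238.]
405 138 [446. 143. 233.]
410 138 [445. 157. 232.]
415 138 [443. 172. 230.]
420 149 [221. 271.  -1.]
425 149 [217. 291.  -5.]
430 149 [222. 307.  -0.]
435 149 [218. 327.  -4.]
```

```bash
cat >> look.py <<'E'
def onvert(o,r,p,u):
    "ray with vertical plane through p along u -> (dist along u, z)"
    n=np.array([-u[1],u[0],0]);q=o+r*((p-o)@n)/(r@n);return (q-p)[:2]@u[:2],q[2]
E
python3 - <<'E'
from look import *
s=load('s4');st=env.get_state();R=Ro.from_rotvec(st['orientation']).as_matrix();u=-R[:,2];p=st['tcp_pos']
G=cv2.cvtColor(s['pixels'],cv2.COLOR_BGR2GRAY).astype(float)
L=[]
for c in range(398,436,2):
    col=G[130:147,c];bg=np.median(col);wgt=np.clip(col-bg-15,0,None)
    if wgt.sum()>0:
        v=130+(wgt*np.arange(17)).sum()/wgt.sum();a,z=onvert(*ray(s,c,v),p,u);L.append((c,v,a,z));print(c,round(v,2),round(a*1000,1),round(z*1000,1),wgt.max().round())
L=np.array(L);k=np.polyfit(L[:,2],L[:,3],1);print(k,np.degrees(np.arctan(k[0])),np.polyval(k,[0,.058,.174]))
E
```

```text
398 137.5 75.3 232.4 39.0
400 137.48 81.1 232.1 46.0
402 137.53 87.0 231.6 41.0
404 137.68 92.9 230.7 39.0
406 137.7 98.8 230.3 41.0
408 137.8 104.7 229.6 44.0
410 137.87 110.7 229.0 45.0
412 137.93 116.6 228.4 43.0
414 138.28 122.7 226.7 44.0
416 138.34 128.7 226.1 45.0
418 138.54 134.7 225.0 46.0
420 139.0 141.0 223.0 14.0
422 138.47 146.5 224.6 42.0
424 138.65 152.6 223.5 30.0
426 138.66 158.6 223.1 32.0
428 138.53 164.4 223.2 41.0
430 138.64 170.5 222.5 38.0
432 142.0 179.3 209.5 1.0
434 146.0 188.8 193.9 2.0
[-0.2136357   0.25209339] -12.059144132986257 [0.25209339 0.23970252 0.21492078]
```

The rod already droops about 6°, with its tip ≈18 mm below the TCP. The mouth is at (0.504, 0.143, 0.135) and the tube yaw is ≈95.5°; the plate edge and the mouth agree on both. I'll back off and try the minimum grip, to see whether gravity swings it further.

{"api": "step_arm", "payload": {
  "deltas": [
    [[0,30,50],-0.013,1],
    [[0,65,110],-0.013,1],
    [[0,65,140],-0.013,1],
    [[0,65,140],-0.013,1]
  ]
}}

```text
t: 6.62
tcp_pos: [0.5268, -0.0895, 0.2387]
orientation: [1.141, 1.25, -1.145]
ft_force: [0.0, 0.0, -0.7]
width: 0.274
```

{"api": "step_arm", "payload": {
  "deltas": [
    [[0,0,0],0,1],
    [[0,0,0],0,1],
    [[-20,0,0],0,1],
    [[-20,0,0],0,1],
    [[-20,0,0],0,1]
  ],
  "newtons": 3
}}

```text
t: 7.25
tcp_pos: [0.5265, -0.0833, 0.2593]
orientation: [1.135, 1.255, -1.135]
ft_force: [-0.8, -0.1, -1.2]
width: 0.28
```

```bash
cat >> look.py <<'E'
def rodfit(tag):
    s=grab('scene',tag);st=env.get_state();R=Ro.from_rotvec(st['orientation']).as_matrix();u=-R[:,2];p=st['tcp_pos']
    print('tcp',p.round(4),'yaw',np.degrees(np.arctan2(u[1],u[0])).round(2),'t',st['t'],'F',st['ft_force'].round(1))
    return s,p,u
E
python3 - <<'E'
from look import *
s,p,u=rodfit('s5')
E_=s['extrinsics'];q=E_[:3,:3]@p+E_[:3,3];print(s['fx']*q[0]/q[2]+s['cx'],s['fy']*q[1]/q[2]+s['cy'])
cu,cv=int(s['fx']*q[0]/q[2]+s['cx']),int(s['fy']*q[1]/q[2]+s['cy'])
c=s['pixels'][cv-60:cv+80,cu-60:cu+100];cv2.imwrite('pics/c5.png',cv2.resize(c,None,fx=3,fy=3,interpolation=cv2.INTER_CUBIC));print(cu-60,cv-60)
E
```

```text
tcp [ 0.5263 -0.0835  0.2591] yaw 95.73 t 7.3 F [ 0.4 -0.3 -0.6]
326.07094397128924 149.05039694556353
266 89
```

View pics/c5.png

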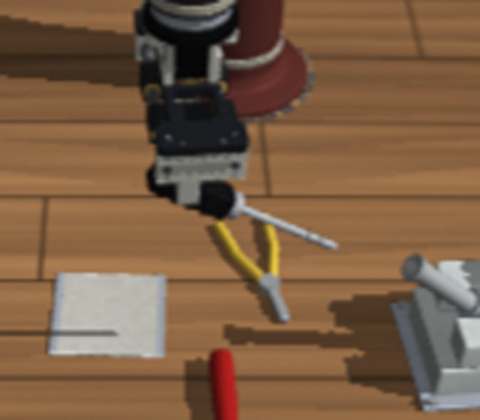

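At 3 N the rod is swinging: the collar is at (345,157.7) and the tip at (378,171) in the scene view. I'll compute the angle.

```bash
cat >> look.py <<'E'
def angle(tag,col=None,tip=None):
    "droop from rod line; the rod is greyish & bright against wood"
    s,p,u=rodfit(tag)
    C=s['pixels'].astype(int);E=s['extrinsics'];out=[]
    for a in np.radians(np.arange(-10,80,.5)):
        sc=[];
        for k in np.arange(.075,.168,.003):
            q=p+k*(np.cos(a)*u-np.array([0,0,np.sin(a)]));q=E[:3,:3]@q+E[:3,3]
            x,y=s['fx']*q[0]/q[2]+s['cx'],s['fy']*q[1]/q[2]+s['cy']
            c=cv2.getRectSubPix(s['pixels'],(1,1),(x,y))[0,0].astype(float);sc.append(c.max()-c.min())
        out.append((np.mean(sc),np.degrees(a)))
    out.sort();print('droop candidates (mean saturation)',[(round(x),y) for x,y in out[:6]])
E
python3 - <<'E'
from look import *
angle('s6');s=load('s6');st=env.get_state();u=-Ro.from_rotvec(st['orientation']).as_matrix()[:,2];p=st['tcp_pos']
c=np.array(onvert(*ray(s,345,157.7),p,u));t=np.array(onvert(*ray(s,378,171),p,u));print(c,t,np.linalg.norm(t-c),np.degrees(np.arctan2(*(t-c)[::-1])),np.degrees(np.arctan2(t[1]-p[2],t[0])))
E
```

```text
tcp [ 0.5263 -0.0837  0.259 ] yaw 95.71 t 7.35 F [ 0.1 -0.3 -1.9]
droop candidates (mean saturation) [(3, np.float64(31.5)), (5, np.float64(33.0)), (5, np.float64(32.0)), (5, np.float64(31.0)), (5, np.float64(32.5)), (9, np.float64(33.5))]
[0.05290679 0.22413736] [0.1515073  0.16537925] 0.11478056035600732 -30.791603115874207 -31.715627633588532
```

The droop is now ≈31.5°, and the measured rod length of 114.8 mm fits. It needs a little more.

{"api": "step_arm", "payload": {
  "deltas": [
    [[0,0,0],0,1],
    [[0,0,0],0,1]
  ]
}}

```text
t: 7.6
tcp_pos: [0.5267, -0.084, 0.2594]
orientation: [1.136, 1.255, -1.136]
ft_force: [0.7, 0.1, -0.7]
width: 0.28
```

Run:
```python
from look import *
angle('s7')
```

```text
tcp [ 0.5268 -0.084   0.2594] yaw 95.67 t 7.65 F [ 0.2  1.1 -1.7]
droop candidates (mean saturation) [(3, np.float64(31.5)), (4, np.float64(33.0)), (5, np.float64(32.0)), (5, np.float64(32.5)), (8, np.float64(31.0)), (8, np.float64(33.5))]
```

{"api": "step_arm", "payload": {
  "deltas": [
    [[-20,0,0],0,1],
    [[-20,0,0],0,1],
    [[-20,0,0],0,1]
  ]
}}

```text
t: 8.02
tcp_pos: [0.5265, -0.0841, 0.2791]
orientation: [1.136, 1.255, -1.137]
ft_force: [0.4, -0.1, -0.5]
width: 0.278
```

Run:
```python
from look import *
angle('s8')
```

```text
tcp [ 0.5264 -0.084   0.279 ] yaw 95.67 t 8.075 F [ 1.3  0.6 -0.9]
droop candidates (mean saturation) [(2, np.float64(34.5)), (5, np.float64(35.0)), (5, np.float64(35.5)), (6, np.float64(36.0)), (6, np.float64(34.0)), (9, np.float64(36.5))]
```

{"api": "step_arm", "payload": {
  "deltas": [
    [[-30,0,0],0,1],
    [[-30,0,0],0,1],
    [[-30,0,0],0,1]
  ]
}}

```text
t: 8.45
tcp_pos: [0.5262, -0.0841, 0.3085]
orientation: [1.135, 1.256, -1.137]
ft_force: [-0.5, 0.0, -1.9]
width: 0.284
```

Run:
```python
from look import *
angle('s9')
```

```text
tcp [ 0.5261 -0.084   0.3083] yaw 95.68 t 8.5 F [ 1.  -0.9 -0.9]
droop candidates (mean saturation) [(3, np.float64(39.5)), (3, np.float64(40.0)), (5, np.float64(41.0)), (6, np.float64(40.5)), (8, np.float64(41.5)), (13, np.float64(39.0))]
```

Droop is now 40°. I'll grip firmly and find where the tip actually is along the rod line.

{"api": "step_arm", "payload": {
  "deltas": [
    [[0,0,0],0,1],
    [[0,0,0],0,1]
  ],
  "newtons": 20
}}

```text
t: 8.75
tcp_pos: [0.5266, -0.084, 0.3091]
orientation: [1.136, 1.255, -1.137]
ft_force: [0.0, 0.6, -0.7]
width: 0.278
```

Run:
```python
from look import *
angle('s10');s=load('s10');st=env.get_state();u=-Ro.from_rotvec(st['orientation']).as_matrix()[:,2];p=st['tcp_pos'];E=s['extrinsics']
def px(q):
    q=E[:3,:3]@q+E[:3,3];return s['fx']*q[0]/q[2]+s['cx'],s['fy']*q[1]/q[2]+s['cy']
a=np.radians(40.2)
for k in list(range(48,76,3))+list(range(164,190,2)):
    x,y=px(p+k/1000*(np.cos(a)*u-np.array([0,0,np.sin(a)])))
    print(k,round(x,1),round(y,1),cv2.getRectSubPix(s['pixels'],(1,1),(x,y))[0,0])
x,y=map(int,px(p));c=s['pixels'][y-20:y+60,x-30:x+70];cv2.imwrite('pics/c10.png',cv2.resize(c,None,fx=6,fy=6,interpolation=cv2.INTER_CUBIC));print(x-30,y-20)
```

```text
tcp [ 0.5267 -0.084   0.3092] yaw 95.68 t 8.8 F [-0.2  1.3 -1. ]
droop candidates (mean saturation) [(3, np.float64(40.0)), (4, np.float64(39.5)), (5, np.float64(41.0)), (5, np.float64(40.5)), (6, np.float64(41.5)), (14, np.float64(42.0))]
48 340.0 142.7 [14 12 13]
51 340.8 143.2 [14 11 12]
54 341.7 143.7 [14 12 13]
57 342.5 144.2 [46 44 43]
60 343.3 144.7 [119 118 114]
63 344.1 145.3 [164 162 159]
66 344.9 145.8 [171 170 168]
69 345.8 146.3 [163 165 166]
72 346.6 146.8 [166 167 169]
75 347.4 147.3 [168 168 168]
164 370.3 161.8 [158 157 153]
166 370.8 162.1 [163 161 157]
168 371.2 162.4 [159 157 153]
170 371.7 162.7 [161 158 154]
172 372.2 163.0 [168 164 159]
174 372.7 163.3 [160 160 160]
176 373.2 163.6 [143 149 157]
178 373.7 163.9 [116 132 152]
180 374.2 164.2 [ 95 120 151]
182 374.7 164.5 [ 77 110 148]
184 375.1 164.8 [ 69 105 147]
186 375.6 165.1 [ 68 105 146]
188 376.1 165.5 [ 68 104 145]
296 114
```

View pics/c10.png

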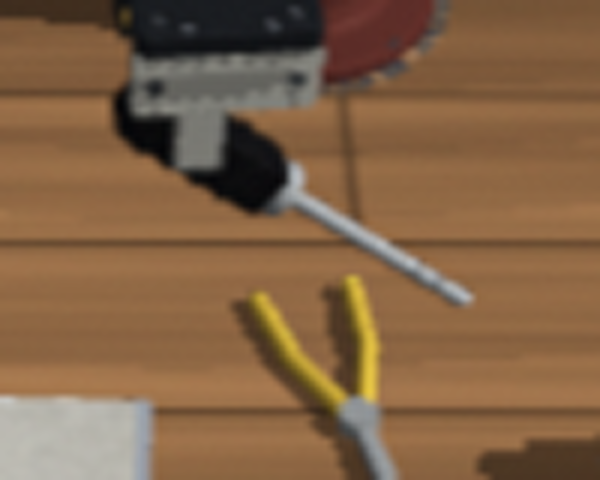

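{"api": "step_arm", "payload": {
  "deltas": [
    [[0,0,-40],0,1],
    [[20,0,-78],0,1],
    [[47,0,-78],0,1],
    [[47,0,-78],0,1],
    [[47,0,-78],0,1]
  ]
}}

```text
t: 9.43
tcp_pos: [0.5198, -0.0069, 0.2635]
orientation: [1.137, 1.253, -1.136]
ft_force: [0.5, -0.4, -1.2]
width: 0.277
```

Run:
```python
from look import *
angle('s11');t=grab('top','t11');s=load('s11')
a=cv2.resize(s['pixels'][135:215,365:465],None,fx=5,fy=5,interpolation=cv2.INTER_CUBIC)
b=cv2.resize(t['pixels'][185:255,190:280],None,fx=3.3,fy=3.3,interpolation=cv2.INTER_CUBIC)
o=np.zeros((400,797,3),np.uint8);o[:,:500]=a;o[:b.shape[0],500:500+b.shape[1]]=b;cv2.imwrite('pics/c11.png',o)
```

```text
tcp [ 0.52   -0.0069  0.2637] yaw 95.59 t 9.475 F [-0.3  0.4 -1.4]
droop candidates (mean saturation) [(3, np.float64(40.0)), (4, np.float64(41.0)), (5, np.float64(40.5)), (6, np.float64(39.5)), (6, np.float64(41.5)), (14, np.float64(42.0))]
```

View pics/c11.png

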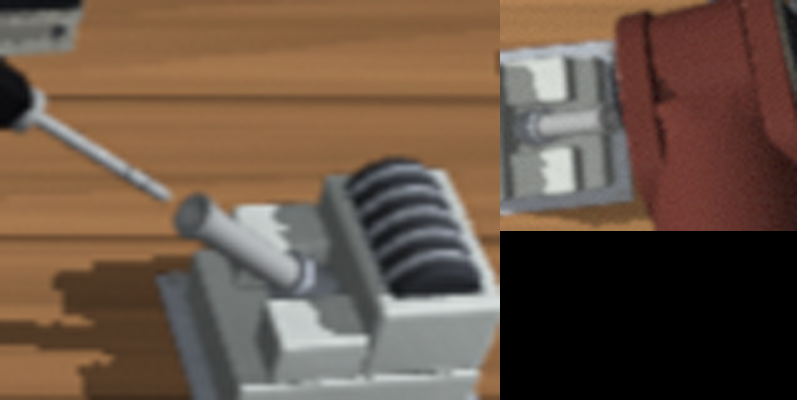

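In the scene crop the rod tip is at (165,194) and the mouth ring's centre at ≈(191,215). The rod line passes about 1 px (~3 mm) above the centre. I'll check both against the projection.

Run:
```python
from look import *
s=load('s11');E=s['extrinsics']
def crop(q):
    q=E[:3,:3]@q+E[:3,3];return ((s['fx']*q[0]/q[2]+s['cx']-365)*5,(s['fy']*q[1]/q[2]+s['cy']-135)*5)
M=np.array([.5042,.1433,.135]);y=np.radians(95.5);a=np.radians(40);x=np.array([np.cos(a)*np.cos(y),np.cos(a)*np.sin(y),-np.sin(a)])
up=np.array([0,0,1])-x*x[2]*1;up/=np.linalg.norm(up);sd=np.cross(x,up)
for k in(-.04,0,.06,.1):print('axis',k,np.round(crop(M+k*x)))
print('rim',[np.round(crop(M+.0145*v)) for v in(up,-up,sd,-sd)])
p=env.get_state()['tcp_pos'];print('tip',crop(p+.177*x),'col',crop(p+.061*x))
```

```text
axis -0.04 [143. 181.]
axis 0 [188. 210.]
axis 0.06 [252. 251.]
axis 0.1 [293. 277.]
rim [array([207., 195.]), array([169., 224.]), array([194., 227.]), array([182., 193.])]
tip (np.float64(166.48485731639113), np.float64(194.57470245171692)) col (np.float64(28.801641759809513), np.float64(106.55588466679404))
```

{"api": "step_arm", "payload": {
  "deltas": [
    [[3,0,-1],0,1],
    [[10,0,-9],0,1],
    [[16,0,-16],0,1],
    [[22,0,-24],0,1],
    [[29,0,-32],0,1],
    [[35,0,-39],0,1],
    [[35,0,-39],0,1]
  ],
  "newtons": 12
}}

```text
t: 10.4
tcp_pos: [0.5149, 0.0333, 0.2272]
orientation: [1.134, 1.256, -1.135]
ft_force: [0.0, -0.0, -0.4]
width: 0.277
```

Run:
```python
from look import *
angle('s12');s=load('s12')
cv2.imwrite('pics/c12.png',cv2.resize(s['pixels'][135:215,365:465],None,fx=6,fy=6,interpolation=cv2.INTER_CUBIC))
```

```text
tcp [0.5152 0.0327 0.2275] yaw 95.71 t 10.45 F [ 0.  -0.3 -0.6]
droop candidates (mean saturation) [(3, np.float64(39.5)), (4, np.float64(40.0)), (4, np.float64(41.0)), (5, np.float64(40.5)), (5, np.float64(41.5)), (7, np.float64(39.0))]
```

View pics/c12.png

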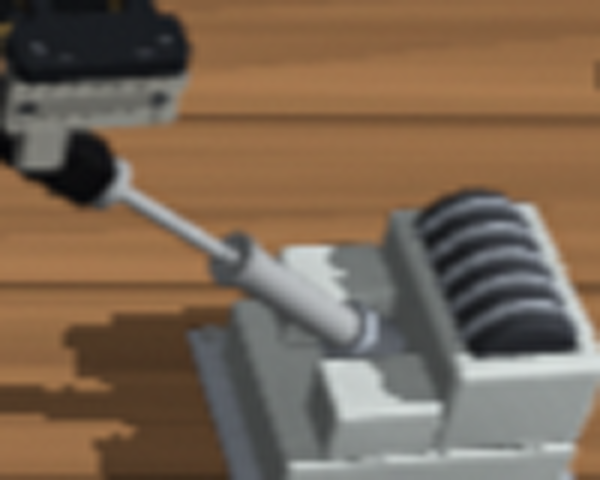

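The rod is about 30 mm into the tube (the crop shows it entering the rim at about (228,255)), with no contact force. I'll continue down.

{"api": "step_arm", "payload": {
  "deltas": [
    [[8,0,-9.5],0,1],
    [[16,0,-19],0,1],
    [[24,0,-28.5],0,1],
    [[32,0,-38],0,1],
    [[40,0,-47.5],0,1],
    [[46,0,-55],0,1],
    [[46,0,-55],0,1]
  ]
}}

```text
t: 11.32
tcp_pos: [0.5095, 0.088, 0.1812]
orientation: [1.135, 1.256, -1.135]
ft_force: [-0.8, -0.4, -1.5]
width: 0.275
```

{"api": "step_arm", "payload": {
  "deltas": [
    [[2,0,-2.3],0,1],
    [[4,0,-4.6],0,1],
    [[6,0,-7],0,1],
    [[7,0,-8.4],0,1]
  ]
}}

```text
t: 11.82
tcp_pos: [0.509, 0.0956, 0.1746]
orientation: [1.136, 1.254, -1.136]
ft_force: [0.9, 0.2, -0.7]
width: 0.276
```

Run:
```python
from look import *
s,p,u=rodfit('s13');M=np.array([.505,.1445,.134]);a=np.radians(40);v=np.array([np.cos(np.radians(95.5)),np.sin(np.radians(95.5)),0]);x=np.cos(a)*v-np.array([0,0,np.sin(a)])
print('TCP to mouth along axis',(M-p)@x,'off',np.round((M-p)-((M-p)@x)*x,4))
```

```text
tcp [0.5089 0.0959 0.1746] yaw 95.69 t 11.875 F [-0.7 -0.3 -1.1]
TCP to mouth along axis 0.06344616314823756 off [0.0007 0.0003 0.0002]
```

{"api": "step_arm", "payload": {
  "deltas": [
    [[0.6,0,-0.8],0,1],
    [[1.3,0,-1.5],0,1],
    [[1.9,0,-2.3],0,1]
  ]
}}

```text
t: 12.25
tcp_pos: [0.5088, 0.0978, 0.1728]
orientation: [1.136, 1.254, -1.136]
ft_force: [-0.8, -0.2, -1.9]
width: 0.279
```

{"api": "step_arm", "payload": {
  "deltas": [
    [[0.6,0,-0.8],0,1],
    [[1.3,0,-1.5],0,1],
    [[1.9,0,-2.3],0,1]
  ]
}}

```text
t: 12.62
tcp_pos: [0.5087, 0.0993, 0.1714]
orientation: [1.135, 1.253, -1.137]
ft_force: [-1.9, -3.8, 6.5]
width: 0.281
```

Contact force along the bore of about 7.5 N, at the expected depth. I'll push slightly more to confirm seating and hold.

{"api": "step_arm", "payload": {
  "deltas": [
    [[0.6,0,-0.8],0,1],
    [[1.3,0,-1.5],0,1],
    [[1.3,0,-1.5],0,1],
    [[1.3,0,-1.5],0,1]
  ]
}}

```text
t: 13.12
tcp_pos: [0.5088, 0.099, 0.1708]
orientation: [1.134, 1.25, -1.139]
ft_force: [-1.6, -5.0, 8.5]
width: 0.282
```

Run:
```python
from look import *
s,p,u=rodfit('s14');M=np.array([.505,.1445,.134]);a=np.radians(40);v=np.array([np.cos(np.radians(95.5)),np.sin(np.radians(95.5)),0]);x=np.cos(a)*v-np.array([0,0,np.sin(a)])
print('TCP to mouth along axis',(M-p)@x,'off',np.round((M-p)-((M-p)@x)*x,4))
a=s['pixels'][140:200,370:445];cv2.imwrite('pics/c14.png',cv2.resize(a,None,fx=8,fy=8,interpolation=cv2.INTER_CUBIC))
```

```text
tcp [0.5088 0.099  0.1708] yaw 95.58 t 13.175 F [-2.1 -6.9  8.1]
TCP to mouth along axis 0.05860477795637455 off [0.0005 0.0008 0.0009]
```

View pics/c14.png

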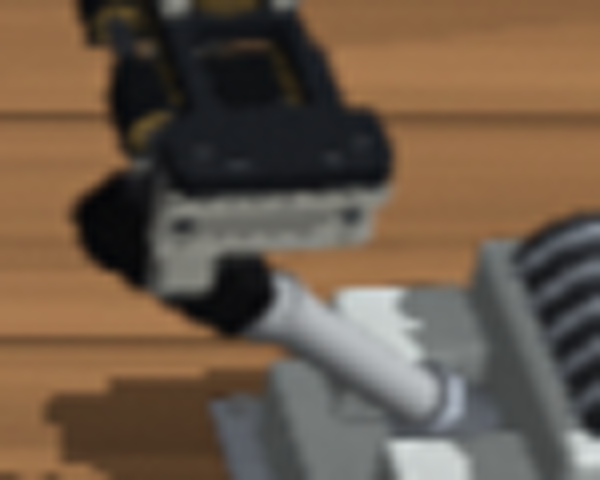

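The collar sits on the rim with no gap (crop ≈(285,300)), and the arm is stopped at 11 N, so it is seated. Now draw it out along the bore.

{"api": "step_arm", "payload": {
  "deltas": [
    [[-12,0,14.3],0,1],
    [[-24,0,28.6],0,1],
    [[-36,0,42.9],0,1],
    [[-48,0,57.2],0,1],
    [[-60,0,71.5],0,1],
    [[-72,0,85.8],0,1],
    [[-84,0,100],0,1],
    [[-100,0,119],0,1]
  ],
  "newtons": 20
}}

```text
t: 14.18
tcp_pos: [0.52, -0.0173, 0.2702]
orientation: [1.135, 1.256, -1.135]
ft_force: [0.6, 0.7, -1.8]
width: 0.28
```

{"api": "step_arm", "payload": {
  "deltas": [
    [[-10,0,20],0,1],
    [[-20,0,50],0,1],
    [[-20,0,50],0,1]
  ],
  "newtons": 30
}}

```text
t: 14.55
tcp_pos: [0.5256, -0.0701, 0.2904]
orientation: [1.14, 1.25, -1.14]
ft_force: [0.7, 0.6, -1.3]
width: 0.273
```

```bash
cat >> look.py <<'E'
def tipdist(tag,deg):
    s=load(tag);st=env.get_state();u=-Ro.from_rotvec(st['orientation']).as_matrix()[:,2];p=st['tcp_pos'];E=s['extrinsics'];a=np.radians(deg);o=[]
    for k in range(40,200,4):
        q=p+k/1000*(np.cos(a)*u-np.array([0,0,np.sin(a)]));q=E[:3,:3]@q+E[:3,3]
        c=cv2.getRectSubPix(s['pixels'],(1,1),(s['fx']*q[0]/q[2]+s['cx'],s['fy']*q[1]/q[2]+s['cy']))[0,0].astype(int);o.append((k,c.max(),c.max()-c.min()))
    print(*['%d:%d/%d'%x for x in o])
E
python3 - <<'E'
from look import *
angle('s15');tipdist('s15',40.)
E
```

```text
tcp [ 0.5252 -0.0677  0.2899] yaw 95.53 t 14.6 F [-0.2  1.2 -1.2]
droop candidates (mean saturation) [(3, np.float64(40.0)), (4, np.float64(40.5)), (4, np.float64(41.0)), (6, np.float64(41.5)), (7, np.float64(39.5)), (13, np.float64(42.0))]
40:17/1 44:18/3 48:17/3 52:23/2 56:97/5 60:170/7 64:169/2 68:167/10 72:176/7 76:167/8 80:160/4 84:166/2 88:160/3 92:164/3 96:170/2 100:169/4 104:170/3 108:171/3 112:169/2 116:172/1 120:167/2 124:167/0 128:174/2 132:166/0 136:161/2 140:149/2 144:156/1 148:170/5 152:154/4 156:150/3 160:163/3 164:163/3 168:165/5 172:150/8 176:145/45 180:141/73 184:138/74 188:134/72 192:136/73 196:138/74
```

The rod is out, still held at 40°, tip 175 mm from the TCP. To level it again I'll press the tip on a free patch of table under a light grip, swinging the tool down in an arc until the grip lies flat.

{"api": "step_arm", "payload": {
  "deltas": [
    [[0,-10,55],0,1],
    [[0,-25,110],0,1],
    [[0,-40,165],0,1],
    [[20,-49,220],0,1],
    [[60,-49,275],0,1],
    [[110,-49,292],0,1],
    [[155,-49,292],0,1],
    [[155,-49,292],0,1]
  ]
}}

```text
t: 15.6
tcp_pos: [0.5031, -0.3592, 0.1306]
orientation: [1.136, 1.266, -1.137]
ft_force: [-0.2, -0.5, -1.0]
width: 0.28
```

Run:
```python
from look import *
angle('s16');tipdist('s16',40.)
t=load('top0')
for q in((445,160),(447,205),(535,165)):print(onplane(t,*q,.05).round(3))
```

```text
tcp [ 0.5053 -0.3601  0.1337] yaw 95.79 t 15.65 F [-0.2 -0.2  0.4]
droop candidates (mean saturation) [(3, np.float64(38.5)), (4, np.float64(39.0)), (4, np.float64(40.0)), (4, np.float64(39.5)), (7, np.float64(40.5)), (8, np.float64(38.0))]
40:22/2 44:23/2 48:21/2 52:22/3 56:64/2 60:153/6 64:186/6 68:180/4 72:183/5 76:179/4 80:181/5 84:177/5 88:185/7 92:173/4 96:179/7 100:171/4 104:174/6 108:168/5 112:175/6 116:166/4 120:168/5 124:159/3 128:162/5 132:155/4 136:159/3 140:144/1 144:136/2 148:139/0 152:147/3 156:129/1 160:133/0 164:146/9 168:139/1 172:145/12 176:137/21 180:152/61 184:154/82 188:121/60 192:119/11 196:161/12
[ 0.675 -0.501  0.05 ]
[ 0.54  -0.503  0.05 ]
[ 0.657 -0.773  0.05 ]
```

{"api": "step_arm", "payload": {
  "deltas": [
    [[19,0,0],0,1],
    [[32,0,10],0,1],
    [[44,0,18],0,1],
    [[58,0,25],0,1],
    [[71,0,31],0,1],
    [[86,0,35],0,1],
    [[100,0,38],0,1],
    [[100,0,38],0,1]
  ],
  "newtons": 6
}}

```text
t: 16.65
tcp_pos: [0.5079, -0.3992, 0.0327]
orientation: [1.136, 1.258, -1.137]
ft_force: [-0.3, -0.3, -2.4]
width: 0.279
```

Run:
```python
from look import *
angle('s17')
```

```text
tcp [ 0.5085 -0.3991  0.0336] yaw 95.7 t 16.7 F [ 0.3  0.3 -0.9]
droop candidates (mean saturation) [(4, np.float64(12.000000000000002)), (4, np.float64(12.5)), (4, np.float64(11.5)), (5, np.float64(11.0)), (5, np.float64(10.5)), (7, np.float64(13.0))]
```

Pivoting works: the rod is down to ≈11°. Now press flat, then grip firmly.

{"api": "step_arm", "payload": {
  "deltas": [
    [[8,0,1],0,1],
    [[14,0,2],0,1],
    [[18,0,2],0,1],
    [[21,0,2],0,1],
    [[21.5,0,2],0,1],
    [[21.5,0,2],0,1]
  ]
}}

```text
t: 17.45
tcp_pos: [0.5096, -0.4028, 0.0143]
orientation: [1.135, 1.252, -1.136]
ft_force: [-0.6, -0.6, 4.9]
width: 0.279
```

Run:
```python
from look import *
angle('s18')
```

```text
tcp [ 0.5096 -0.4028  0.0143] yaw 95.66 t 17.5 F [-0.6 -0.9  4.5]
droop candidates (mean saturation) [(3, np.float64(1.0)), (3, np.float64(1.5000000000000002)), (4, np.float64(2.0)), (4, np.float64(2.5)), (5, np.float64(3.0000000000000004)), (5, np.float64(3.5))]
```

{"api": "step_arm", "payload": {
  "deltas": [
    [[1,0,0],0,1],
    [[1.5,0,0],0,1],
    [[1.5,0,0],0,1]
  ]
}}

```text
t: 17.88
tcp_pos: [0.5096, -0.4028, 0.0136]
orientation: [1.135, 1.252, -1.136]
ft_force: [-1.9, 0.5, 8.6]
width: 0.278
```

{"api": "step_arm", "payload": {
  "deltas": [
    [[0,0,0],0,1],
    [[0,0,0],0,1],
    [[0,0,0],0,1]
  ],
  "newtons": 50
}}

```text
t: 18.25
tcp_pos: [0.5097, -0.4028, 0.0136]
orientation: [1.135, 1.252, -1.136]
ft_force: [-2.0, -0.5, 8.8]
width: 0.277
```

Run:
```python
from look import *
angle('s19');t=load('top0');
print('card target from top',onplane(t,329.73,239.27,.003), 'w1 px card lower edge',fplane(load('w1'),245,35,.003),fplane(load('w1'),345,50,.003))
```

```text
tcp [ 0.5097 -0.4028  0.0136] yaw 95.65 t 18.3 F [-1.5 -0.4  9.5]
droop candidates (mean saturation) [(3, np.float64(1.0)), (3, np.float64(0.5)), (4, np.float64(1.5000000000000002)), (4, np.float64(2.0)), (5, np.float64(3.0000000000000004)), (5, np.float64(2.5))]
card target from top [ 0.44137005 -0.1540683   0.003     ] w1 px card lower edge [ 0.38139575 -0.21545092  0.003     ] [ 0.49811341 -0.21592434  0.003     ]
```

{"api": "step_arm", "payload": {
  "deltas": [
    [[-15,0,0],0,1],
    [[-45,0,0],0,1],
    [[-80,0,-10],0,1],
    [[-120,-15,-30],0,1],
    [[-155,-30,-50],0,1],
    [[-180,-40,-70],0,1],
    [[-193,-45,-79],0,1],
    [[-193,-45,-79],0,1]
  ]
}}

```text
t: 19.3
tcp_pos: [0.4569, -0.3274, 0.2053]
orientation: [1.135, 1.253, -1.135]
ft_force: [-0.7, -0.3, -0.8]
width: 0.275
```

{"api": "step_arm", "payload": {
  "deltas": [
    [[0,0,0],0,1],
    [[0,0,0],0,1],
    [[0,0,0],0,1],
    [[0,0,0],0,1],
    [[0,0,0],0,1],
    [[0,0,0],0,1],
    [[0,0,0],0,1],
    [[0,0,0],0,1]
  ]
}}

```text
t: 20.3
tcp_pos: [0.4566, -0.3276, 0.2046]
orientation: [1.136, 1.254, -1.136]
ft_force: [0.1, -0.6, -0.8]
width: 0.278
```

Run:
```python
from look import *
angle('s20');tipdist('s20',1.)
s,p,u=rodfit('s21');print('tip est',p+.175*u,'card 0.440,-0.155',env.get_state()['dq'].round(3),env.get_state()['width'])
# tip by wrist? check bystanders: top view difference vs start
t0=load('top0')['pixels'];t=grab('top','t21')['pixels']
for n,(x,y) in dict(screw=(292,185),pliers=(277,265),comp=(324,133),disp=(390,140),tape=(240,147),jar=(441,267)).items():
    a=cv2.cvtColor(t0[y-25:y+25,x-25:x+25],6);b=cv2.cvtColor(t[y-35:y+35,x-35:x+35],6);r=cv2.matchTemplate(b,a,cv2.TM_CCOEFF_NORMED);print(n,cv2.minMaxLoc(r)[1],np.subtract(cv2.minMaxLoc(r)[3],10))
```

```text
tcp [ 0.4566 -0.3276  0.2046] yaw 95.68 t 20.35 F [ 1.   0.1 -0.8]
droop candidates (mean saturation) [(3, np.float64(0.5)), (4, np.float64(1.0)), (5, np.float64(2.0)), (5, np.float64(1.5000000000000002)), (6, np.float64(2.5)), (8, np.float64(0.0))]
40:21/2 44:18/2 48:43/2 52:149/6 56:167/7 60:157/4 64:154/1 68:155/0 72:158/2 76:164/2 80:163/1 84:167/2 88:160/0 92:162/1 96:168/5 100:164/5 104:160/4 108:156/4 112:153/3 116:154/4 120:158/4 124:159/3 128:161/3 132:166/5 136:166/5 140:155/8 144:164/7 148:164/5 152:148/6 156:135/4 160:152/5 164:153/5 168:153/4 172:140/7 176:145/44 180:144/75 184:144/77 188:145/78 192:145/77 196:145/77
tcp [ 0.4566 -0.3276  0.2046] yaw 95.67 t 20.4 F [ 0.4  0.2 -1.3]
tip est [ 0.43931823 -0.15348007  0.20460447] card 0.440,-0.155 [-0.    -0.    -0.    -0.     0.     0.002 -0.001] 0.27752976359840487
screw 0.9932364821434021 [0 0]
pliers 0.9949268102645874 [0 0]
comp 0.996802806854248 [0 0]
disp 0.9911972284317017 [0 0]
tape 0.996653139591217 [0 0]
jar 0.280072420835495 [-7 10]
```

Everything is in range. The jar was hidden from the top camera, so I'll check it in the scene view and then hand in.

Run:
```python
from look import *
a=cv2.cvtColor(load('scene0')['pixels'][160:182,192:213],6);b=cv2.cvtColor(load('s21')['pixels'][145:197,177:228],6)
r=cv2.minMaxLoc(cv2.matchTemplate(b,a,cv2.TM_CCOEFF_NORMED));print('jar',r[1],np.subtract(r[3],15))
print(env.job_done())
```

```text
jar 0.9998363256454468 [0 0]
the job is handed in; nothing more can be done
None
```

The job is handed in at about 20.4 s of the 48 s limit. The gripper is still holding the rod level and still over the card. The interface gives no verdict, so the figures below are my own checks.

**What I did:**
- **Tilting:** The tool can only turn about its own vertical axis. I picked the rod up by its grip and let it swing to 40° between the pads at 3 N.
- **Insertion:** I slid it into the tube until the collar stopped on the rim. The push was about 11 N along the bore, at the expected depth, and the last picture showed no gap.
- **Drawing out:** I pulled it straight back out along the bore with the grip raised to 20 N.
- **Levelling:** I pressed it flat on a free patch of table under a 6 N grip, without letting go, then lifted it at 50 N.

**Last checks:**
- **Angle:** the rod is level within about 1–2°.
- **Tip position:** it is estimated at (0.439, −0.153, 0.205) m. The card centre measured (0.440, −0.155) m, so the tip is about 20 cm above the card.
- **Stillness and grip:** the joints are at rest and the jaw opening matches the 26 mm grip.
- **Bystanders:** all six show no shift in the images. The jar was hidden from the top camera, so I checked it in the scene view.

**Disagreements:** the tube mouth differed by about 2–4 mm between camera views, so I used a compromise position, and the rod entered without measurable force. The rod also slid 1–4 mm along the pads while swinging.

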